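# Rotate the paint tins in the gravity lane

## Robot

A 7-joint arm with a two-finger parallel gripper is mounted at the origin on the work surface. World frame = base frame: x ahead of the robot, y to its left, z up, the work surface at z = 0. Lengths are in m, angles in rad, forces in N, time in s.
With the tool pointing down it reaches from about 0.4 to 0.85 m from the base axis. Payload 6.9 kg.
Tool frame: the origin (TCP) lies midway between the tips of the shut fingers; the grasp point (between the pads) lies 19 mm behind it; z points along the fingers, y is the direction in which the jaws open and shut (so a half turn about z gives the same grasp; the last joint's range is limited). The gripper opens to 85 mm and grips with 20 to 120 N. Pads are 22 mm wide; open, the fingers measure 114 mm over their backs; the gripper's body (76 mm by 85 mm) begins 54 mm behind the grasp point. The pads swing forward as they close: fully open they stand 13 mm farther back than shut.
Start: joints at [-1.24, 0.507, -0.238, 1.5, 0.126, 1.149, -0.155], TCP at [0.139, 0.609, 0.231] pointing down, gripper open.
Joint ranges: [-3.08, 3.08], [-0.24, 2.05], [-1.43, 1.35], [0, 2.5], [-1.52, 4.66], [0.17, 1.96], [-2.89, 2.89]. Speed limits (rad/s): [2.39, 2.39, 3.14, 3.14, 3.14, 3.14, 3.14].

## Interface

Orientations are given as a unit quaternion [x, y, z, w].
In Python, from workcell import observe, cams, order gives the robot as it stands.
- The arm moves only by the tool jog_arm, never from a script. Its arguments are lists of equal length, an entry for each row: "delta_pos": the shift along the tool's x, y, z in mm, a list of three; "spin": the turn about the tool's z in degrees. In form: {"delta_pos": [[dx, dy, dz], ...], "spin": [spin, ...]}. A call has 1 to 5 rows; each row is the pose to reach, as a shift and turn from the pose commanded when the call began, along the tool's axes at that moment; what a row does not reach only later rows make up. A row lasts 1/12 s, in which the tool goes at most 41.7 mm and 7.16 degrees, less where a joint would pass 70% of its speed; a pose out of reach is approached as far as the arm can. A call with a gripper value outside its range is refused whole. "grip" is the finger opening in mm, from 0 to 85.4, set as the call begins (left out, the last holds). The fingers move at their own pace and stop on an object; the grip force is fixed at half the most. Time passes only in rows, so rows that repeat a pose let the fingers close. It gives the time, the measured TCP pose, the force and the opening at its end, in the units of the state.
- observe(): the state, without advancing time (a new reading comes with each control period).
- cams.capture(name): name is "side" or "top"; returns a dict with "img" (400x640x3 uint8, red, green, blue), "intrinsics" (3x3 intrinsics, pixels), "k1" (the pictures are not rectified: a ray, as slopes to the right and down, at radius r is drawn at 1 + k1 r^2 times it, then the intrinsics apply), "origin" and "rotation" of the camera in the world. Camera axes: x right, y up, looking along -z (the intrinsics and any distortion apply to the point x, -y, -z); pixel columns grow to the right and rows downward; lengths in m; the calibration is good to about 2 mm. A picture is of the moment at which its call begins. There is no depth.
- order.close_job(): hands the job in, once; it reports no verdict.
The state is a dict: "time": time; "joint_pos": joint angles; "joint_vel": joint speeds; "tau": joint torques, N m; "tool_pos": TCP position; "ee_rot": TCP orientation; "ft_force": force on the tool from outside, world axes, zero at the start; "moment": the same for the moment, N m; "gripper_width": opening from 0.0 (shut) to 1.0 (fully open).
Only numpy, scipy, OpenCV 4.12 (cv2) and the standard library are available. Lean on these libraries where they do the work, as an engineer would, in place of code of your own. Each camera call takes 0.05 s, during which the arm holds its last target.

## Task

Use up the oldest red paint tin: take the one at the low front end of the sloped lane and lay it in the yellow cradle, and load the spare red tin that lies in a dark wooden cradle into the lane from its high end, so that it rolls down behind the tins already there. Set the tins down rather than dropping them.

Things in the scene. Friction and masses are not known exactly. Their poses are not given: they have to be found in the camera images.
- lane: Fixed sloped lane, 64 mm wide, side strips 8 mm high. Origin on the bench under its middle; x runs level from the low front (red stop, x -112 mm) to the high back (lip, x +111), z up. Rises 8 degrees. Holds 3 red tins, axes along y, that roll to the stop: axes at x -90, -34, +21 mm, z 53, 61, 69 mm. Two roll on when the front one goes. A tin set on the deck at its back: axis at x +50, z 73 mm.
- tin_old: The oldest red tin, foremost in the lane: a closed metal paint tin with a red band and flat metal ends, 56 mm in diameter, 52 mm long, 0.11 to 0.22 kg, lying on its side. Origin at its centre, y along its axis (ends at y = +-26 mm); x and z turn as it rolls. It can be gripped from above across its two ends.
- tin_new: The new red tin, the same in size and look, lying on its side in one of two dark wooden cradles, its axis 36 mm above the bench. Origin at its centre, y along its axis; 0.11 to 0.22 kg. The other wooden cradle holds a tin with a blue band, which is not wanted.
- cradle: The empty yellow cradle, fixed: a plate 70 x 70 x 4 mm with two round bars along its y, 10 mm thick, at x = +-16 mm, their tops 12 mm above the bench. Origin on the bench under its centre, z up. A tin lying in it has its axis along y, above the origin, 36 mm above the bench. The wooden cradles have the same shape.
Mind the look-alikes: they are no part of the job. What is shaped like the lane but turquoise is not meant. Leave any green look-alike of the tin_old alone.

How it is judged:
By the outcome, as a careful person would: the job done as asked, in the order asked, and still so for the second after the job is handed in, with the robot touching nothing.
It also fails if it takes over 58 s, if anything falls off the work surface, if the arm or the gripper's body presses on something with over 40 N, if the wrist force passes 120 N, or if a joint passes its speed limit or range.

## Working session

There is one attempt and no reset: what is moved stays moved. The work goes in short steps, Python scripts to look and compute and a tool call to move; the robot and the scene stay as the last step left them, time stands still between calls to the robot, and variables do not carry over. Pictures are saved under pics/ and viewed, and the job is handed in when it is done.

Besides the shell and the picture viewer there is one more tool, called after "Emit:" as name(argument=value, ...) on one line, values as JSON. jog_arm: Moves the arm, as the interface text tells. Its arguments: {"type":"object","properties":{"delta_pos":{"type":"array"},"spin":{"type":"array"},"grip":{"type":"number"}},"required":["delta_pos","spin"]}

```bash
mkdir -p pics; cat > h.py <<'E'
import numpy as np, cv2, json
def cap(n,f):
    from workcell import cams
    d=cams.capture(n); cv2.imwrite('pics/'+f+'.png',cv2.cvtColor(np.asarray(d['img']),cv2.COLOR_RGB2BGR))
    json.dump({k:(np.asarray(v).tolist()) for k,v in d.items() if k!='img'},open('pics/'+n+'.json','w'))
def cal(n): return {k:np.array(v) for k,v in json.load(open('pics/'+n+'.json')).items()}
def ray(n,uv):
    c=cal(n);K=c['intrinsics'];k=float(c['k1'])
    p=cv2.undistortPoints(np.array([[uv]],float),K,np.array([k,0,0,0.]))[0,0]
    d=c['rotation']@np.array([p[0],-p[1],-1]); return c['origin'],d/np.linalg.norm(d)
def atz(n,uv,z):
    o,d=ray(n,uv); return o+d*(z-o[2])/d[2]
def tri(a,b):
    o,d=ray('top',a);p,e=ray('side',b)
    s=np.linalg.lstsq(np.c_[d,-e],p-o,rcond=None)[0]
    x=o+s[0]*d;y=p+s[1]*e; return (x+y)/2,np.linalg.norm(x-y)
def proj(n,X):
    c=cal(n);q=c['rotation'].T@(np.array(X,float)-c['origin']);a=q[0]/-q[2];b=-q[1]/-q[2];f=1+float(c['k1'])*(a*a+b*b)
    K=c['intrinsics'];return (K@[a*f,b*f,1])[:2]
E
python3 - <<'E'
from h import *
cap('top','t0');cap('side','s0')
for n in('top','side'):print(cal(n))
from workcell import observe
print(observe())
E
```

```text
{'intrinsics': array([[435.91280636,   0.        , 324.04709579],
       [  0.        , 435.91280636, 202.69669932],
       [  0.        ,   0.        ,   1.        ]]), 'k1': array(-0.08627925), 'origin': array([0.46683942, 0.01998393, 0.91457819]), 'rotation': array([ 0.03290477, -0.04306279, -0.70272416,  0.70939526])}
{'intrinsics': array([[448.58350789,   0.        , 316.70831401],
       [  0.        , 448.58350789, 197.7447538 ],
       [  0.        ,   0.        ,   1.        ]]), 'k1': array(0.00531505), 'origin': array([-0.02264987, -0.66296464,  0.66235476]), 'rotation': array([ 0.4357798 , -0.15680067, -0.31132573,  0.82981071])}
{'time': 0.1, 'joint_pos': array([-1.24047978,  0.50822677, -0.23752231,  1.50100514,  0.12571202,
        1.14893558, -0.15480536]), 'joint_vel': array([ 1.50675774e-03, -1.26041067e-03, -7.39849035e-04, -3.35433582e-03,
       -2.27212176e-03, -2.24171043e-06, -7.15738138e-04]), 'tau': array([-4.50045249e-03, -6.21839976e+01, -2.19417125e+00, -2.50201178e+01,
        1.26025119e-02,  7.98172841e-03,  2.72551995e-05]), 'tool_pos': array([0.13931163, 0.60881664, 0.23054264]), 'ee_rot': array([ 1.12171618e-01,  9.93688532e-01, -7.90381674e-04, -6.41158389e-05]), 'ft_force': array([ 0.53211842, -0.08554545, -0.20145774]), 'moment': array([-0.02594758, -0.06506804, -0.0196826 ]), 'gripper_width': 0.9999479667214158}
```

```bash
python3 - <<'E'
s=open('h.py').read()
s=s.replace("def cal(n): return {k:np.array(v) for k,v in json.load(open('pics/'+n+'.json')).items()}","""def cal(n):
    from scipy.spatial.transform import Rotation as R
    c={k:np.array(v) for k,v in json.load(open('pics/'+n+'.json')).items()}
    c['rotation']=R.from_quat(c['rotation']).as_matrix(); return c""")
open('h.py','w').write(s)
E
```

```text
(no output)
```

View pics/t0.png

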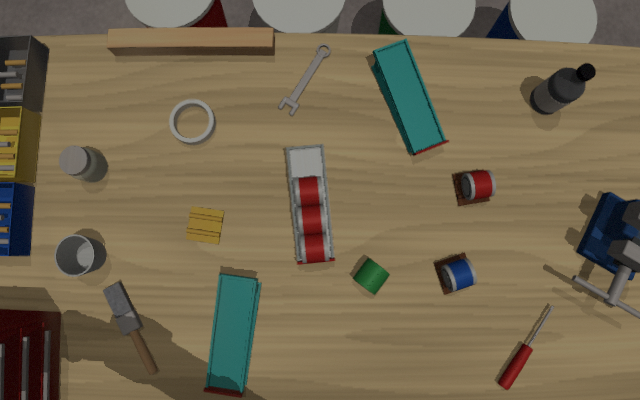

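View pics/s0.png

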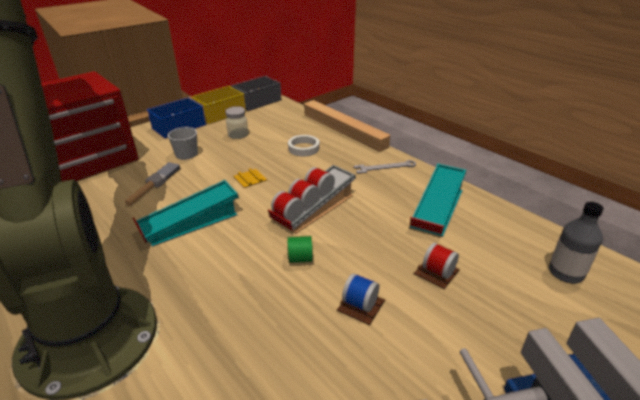

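The top view shows the grey lane with three red tins (stop end near (315,262), back near (305,150)), the yellow cradle at (206,225), and red and blue tins in wooden cradles at (475,186) and (456,274). I'll enlarge crops of these.

```bash
python3 - <<'E'
from h import *
t=cv2.imread('pics/t0.png');s=cv2.imread('pics/s0.png')
def cr(i,x,y,w,h,k,f): cv2.imwrite('pics/'+f+'.png',cv2.resize(i[y:y+h,x:x+w],None,fx=k,fy=k,interpolation=cv2.INTER_CUBIC))
cr(t,270,135,80,140,4,'a1')
cr(t,180,200,50,50,8,'a2a');cr(t,445,160,60,60,8,'a2b')
a=cv2.imread('pics/a2a.png');b=cv2.imread('pics/a2b.png');a=cv2.copyMakeBorder(a,0,80,0,0,0);
cv2.imwrite('pics/a2c.png',cv2.resize(np.hstack([a[:400],b[:400,:400]]),None,fx=1,fy=1))
cr(s,260,160,100,75,8,'b1');cr(s,405,230,65,60,8,'b2');cr(s,225,160,50,35,8,'b3')
E
```

```text
(no output)
```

View pics/a1.png

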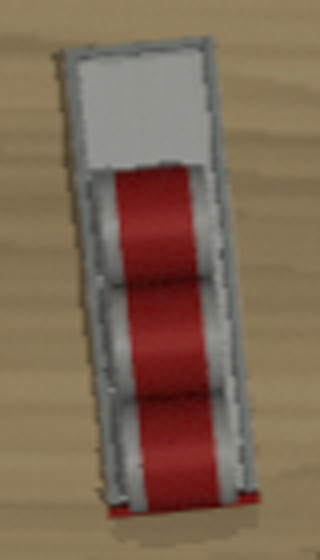

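View pics/a2a.png

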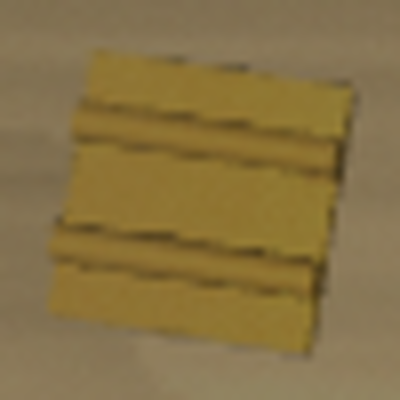

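View pics/a2b.png

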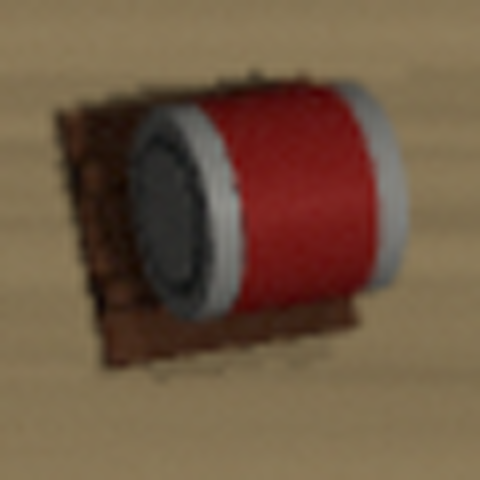

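View pics/b1.png

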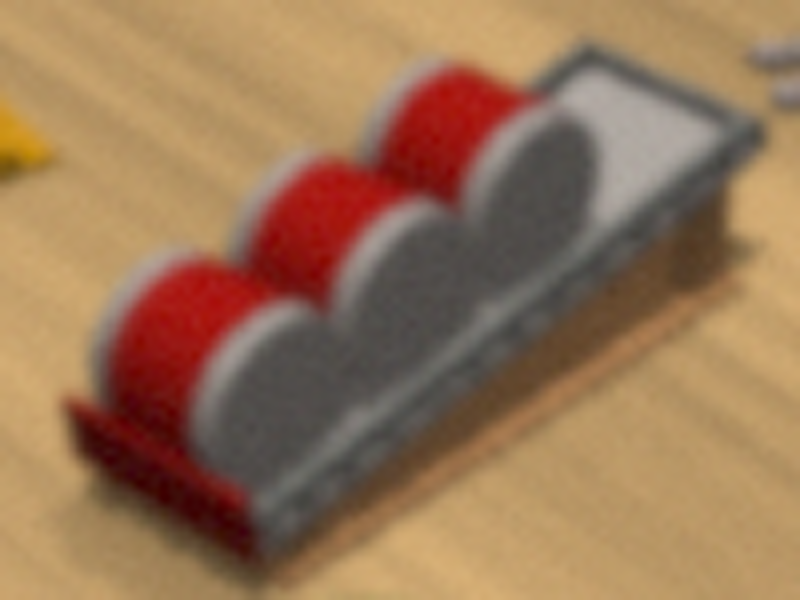

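View pics/b2.png

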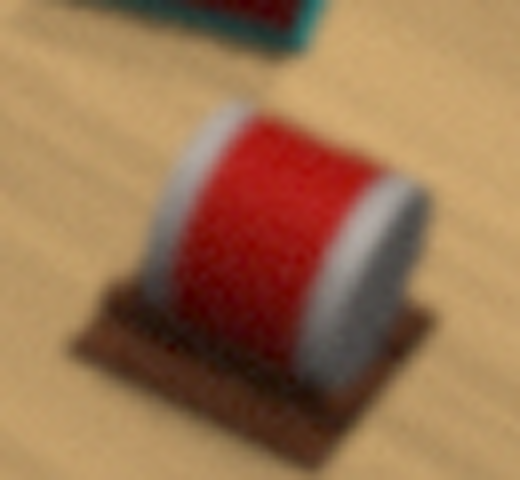

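View pics/b3.png

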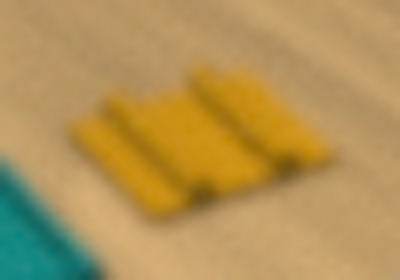

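```bash
python3 - <<'E'
from h import *
np.set_printoptions(precision=4,suppress=True)
T=lambda x,y,ox,oy,k:(ox+(x+.5)/k-.5,oy+(y+.5)/k-.5)
def go(n,a,b):
    r=tri(a,b);print(n,r[0],round(r[1],4))
a=lambda x,y:T(x,y,270,135,4); b=lambda x,y:T(x,y,260,160,8)
go('backL',a(65,48),b(590,42));go('backR',a(212,38),b(765,130));go('stopL',a(108,510),b(65,400));go('stopR',a(260,497),b(255,500))
c=lambda x,y:T(x,y,445,160,8); d=lambda x,y:T(x,y,405,230,8)
go('wood fl',c(105,368),d(70,345));go('wood fr',c(358,325),d(320,470))
print('top only z=.004',[atz('top',c(*p),.004)[:2] for p in((60,110),(105,368),(358,325))])
print('side only',[atz('side',d(*p),.004)[:2] for p in((70,345),(320,470),(440,318))])
e=lambda x,y:T(x,y,180,200,8); f=lambda x,y:T(x,y,225,160,8)
P=((95,48),(355,85),(310,355),(48,313))
print('yel top',[atz('top',e(*p),.004)[:2] for p in P], np.mean([atz('top',e(*p),.004)[:2] for p in P],0))
P2=((200,68),(338,155),(155,215),(72,130))
for p,q in zip(P,P2): go('yel',e(*p),f(*q))
E
```

```text
backL [0.6719 0.0855 0.0578] 0.0005
backR [0.6789 0.0115 0.0551] 0.0015
stopL [0.4414 0.0617 0.0372] 0.0006
stopR [ 0.45   -0.0151  0.0401] 0.003
wood fl [ 0.5628 -0.2782  0.0023] 0.0017
wood fr [ 0.5747 -0.3476  0.0027] 0.001
top only z=.004 [array([ 0.6313, -0.2665]), array([ 0.5619, -0.277 ]), array([ 0.5742, -0.3467])]
side only [array([ 0.5621, -0.2796]), array([ 0.574 , -0.3484]), array([ 0.6417, -0.3366])]
yel top [array([0.5562, 0.2867]), array([0.5472, 0.2174]), array([0.4764, 0.227 ]), array([0.4864, 0.2965])] [0.5166 0.2569]
yel [0.5495 0.291  0.005 ] 0.0161
yel [0.5471 0.2174 0.0041] 0.0002
yel [0.4772 0.226  0.006 ] 0.002
yel [0.4878 0.296  0.0024] 0.0031
```

```bash
cat > ov.py <<'E'
from h import *
def tinpts(c,yaw,tilt=0):
    th=np.linspace(0,2*np.pi,60);y=np.array([-np.sin(yaw),np.cos(yaw),0]);x=np.array([np.cos(yaw),np.sin(yaw),0]);z=np.array([0,0,1])
    return [np.array([c+s*.026*y+.028*(np.cos(t)*x+np.sin(t)*z) for t in th]) for s in(-1,1)]
def lane(lc,yaw,p):
    x=np.array([np.cos(yaw),np.sin(yaw)]);y=np.array([-x[1],x[0]])
    return np.r_[lc+p[0]*x+p[1]*y,p[2]]
def draw(n,f,out,box,k,tins,extra=()):
    x,y,w,h=box;i=cv2.resize(cv2.imread(f'pics/{f}.png')[y:y+h,x:x+w],None,fx=k,fy=k,interpolation=cv2.INTER_CUBIC)
    def q(P): return ((np.array([proj(n,p) for p in P])-[x,y]+.5)*k-.5).round().astype(int)
    for c,yaw in tins:
        for P in tinpts(c,yaw): cv2.polylines(i,[q(P)],True,(0,255,0),1)
    for P in extra: cv2.polylines(i,[q(P)],True,(255,255,0),1)
    cv2.imwrite(f'pics/{out}.png',i)
E
python3 - <<'E'
from ov import *
lc=np.array([.5606,.0359]);ly=np.radians(6.3)
L=[(lane(lc,ly,p),ly) for p in((-.09,0,.053),(-.034,0,.061),(.021,0,.069))]
R=[[lane(lc,ly,p) for p in((-.112,-.032,.0217),(-.112,.032,.0217),(.111,.032,.053),(.111,-.032,.053))]]
W=[(np.array([.6023,-.3073,.036]),np.radians(9.6))]
draw('top','t0','o1',(270,135,80,140),4,L,R);draw('side','s0','o2',(260,160,100,75),8,L,R)
draw('top','t0','o3',(445,160,60,60),6,W);draw('side','s0','o4',(405,230,65,60),6,W)
cv2.imwrite('pics/o34.png',np.hstack([cv2.imread('pics/o3.png'),cv2.imread('pics/o4.png')]))
E
```

```text
(no output)
```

View pics/o1.png

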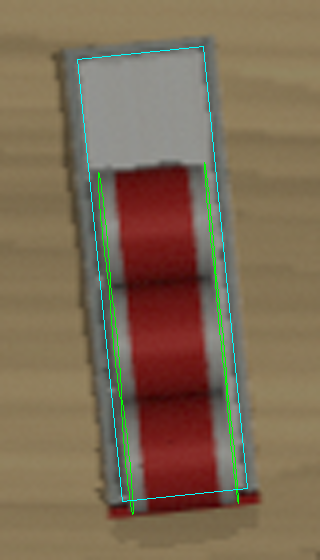

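View pics/o2.png

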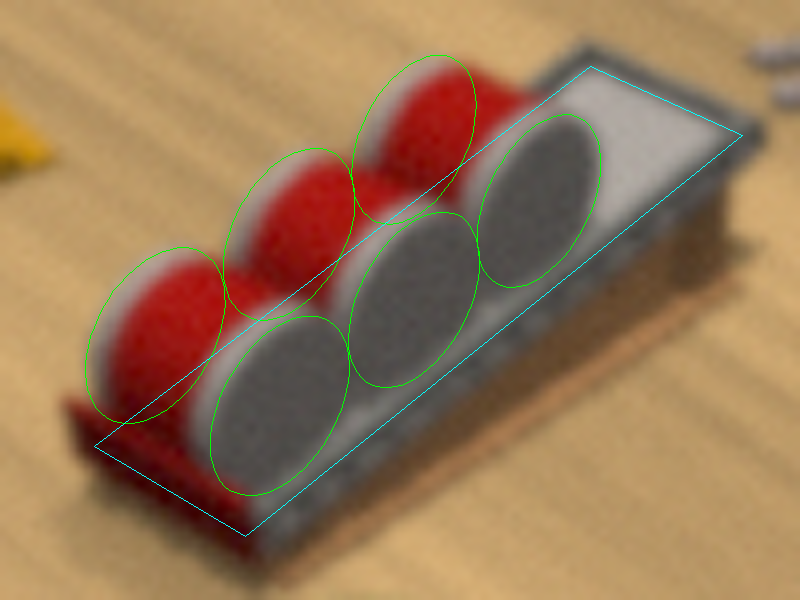

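View pics/o34.png

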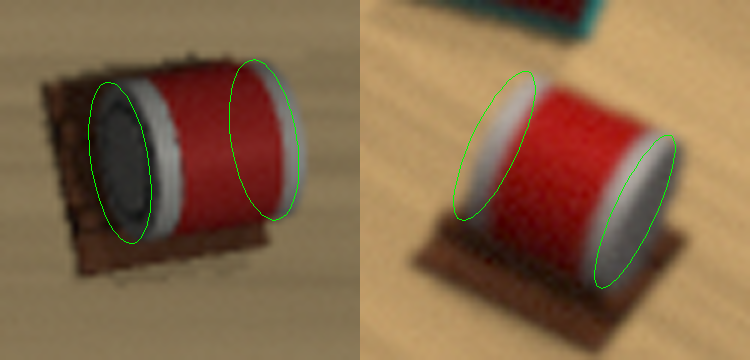

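Overlay check: the lane model fits within about 1 px, with the tins about 1 mm toward −y. The spare red tin at (475,186) sits about 2 mm toward −y of its cradle centre. Next: the approach.

```bash
cat > g.py <<'E'
import sys,numpy as np
from scipy.spatial.transform import Rotation as R
from workcell import observe
s=observe();p=s['tool_pos'];Q=R.from_quat(s['ee_rot']).as_matrix()
psi=np.degrees(np.arctan2(-Q[0,1],Q[1,1]))
print('t',round(s['time'],2),'pos',p.round(4),'psi',psi.round(2),'zax',Q[:,2].round(4),'F',s['ft_force'].round(1),'w',round(s['gripper_width']*85.4,1))
if len(sys.argv)>4:
    x,y,z,a=map(float,sys.argv[1:5])
    d=Q.T@(np.array([x,y,z])-p)*1000
    print('delta',d.round(1),'spin',round(((psi-a+90)%180)-90,1))
E
python3 g.py .471 .025 .15 6.3
```

```text
t 0.1 pos [0.1393 0.6088 0.2305] psi -12.88 zax [-3.0e-04 -1.6e-03 -1.0e+00] F [ 0.5 -0.1 -0.2] w 85.4
delta [-453.5 -495.1   81.4] spin -19.2
```

Emit:
jog_arm(delta_pos=[[-454,-495,30],[-454,-495,30],[-454,-495,30],[-454,-495,30],[-454,-495,30]], spin=[0,0,0,0,0], grip=85)

```text
time: 0.52
tool_pos: [0.2428, 0.4263, 0.2215]
ee_rot: [0.112, 0.994, -0.0, -0.0]
ft_force: [0.3, -0.6, 0.3]
gripper_width: 0.996
```

```bash
python3 g.py .471 .025 .15 6.3
```

```text
t 0.52 pos [0.2428 0.4263 0.2215] psi -12.87 zax [-2.e-04 -7.e-04 -1.e+00] F [ 0.3 -0.6  0.3] w 85.0
delta [-311.9 -340.4   71.8] spin -19.2
```

Emit:
jog_arm(delta_pos=[[-312,-340,20],[-312,-340,20],[-312,-340,20],[-312,-340,20],[-312,-340,20]], spin=[0,0,0,0,0])

```text
time: 0.93
tool_pos: [0.3457, 0.2455, 0.2129]
ee_rot: [0.112, 0.994, -0.0, -0.0]
ft_force: [0.9, 0.7, -0.1]
gripper_width: 0.992
```

```bash
python3 g.py .471 .025 .15 6.3
```

```text
t 0.93 pos [0.3457 0.2455 0.2129] psi -12.87 zax [-0. -0. -1.] F [ 0.9  0.7 -0.1] w 84.7
delta [-171.3 -187.1   62.9] spin -19.2
```

Emit:
jog_arm(delta_pos=[[-171,-187,30],[-171,-187,30],[-171,-187,30],[-171,-187,30],[-171,-187,30]], spin=[-4,-8,-12,-16,-19.2])

```text
time: 1.35
tool_pos: [0.4478, 0.0656, 0.1882]
ee_rot: [-0.057, 0.998, -0.0, -0.0]
ft_force: [1.4, 1.0, -0.5]
gripper_width: 0.993
```

```bash
python3 g.py .471 .025 .15 6.3
```

```text
t 1.35 pos [0.4478 0.0656 0.1882] psi 6.54 zax [-1.e-04 -0.e+00 -1.e+00] F [ 1.4  1.  -0.5] w 84.8
delta [-18.5 -43.   38.2] spin 0.2
```

Emit:
jog_arm(delta_pos=[[-18.5,-43,38],[-18.5,-43,68],[-18.5,-43,68],[-18.5,-43,68]], spin=[0.2,0.2,0.2,0.2])

```text
time: 1.68
tool_pos: [0.4689, 0.026, 0.1186]
ee_rot: [-0.052, 0.999, -0.0, -0.003]
ft_force: [0.4, -0.1, 0.2]
gripper_width: 0.996
```

```bash
python3 g.py .471 .025 .034 6.3; python3 - <<'E'
from h import *
cap('top','t1');cap('side','s1')
t=cv2.imread('pics/t1.png')[170:300,260:400];s=cv2.imread('pics/s1.png')[120:250,230:370]
cv2.imwrite('pics/c1.png',cv2.resize(np.hstack([t,s]),None,fx=2.85,fy=2.85,interpolation=cv2.INTER_CUBIC))
E
```

```text
t 1.68 pos [0.4689 0.026  0.1186] psi 6.0 zax [-5.5e-03 -4.0e-04 -1.0e+00] F [ 0.4 -0.1  0.2] w 85.0
delta [-2.4 -1.2 84.5] spin -0.3
```

View pics/c1.png

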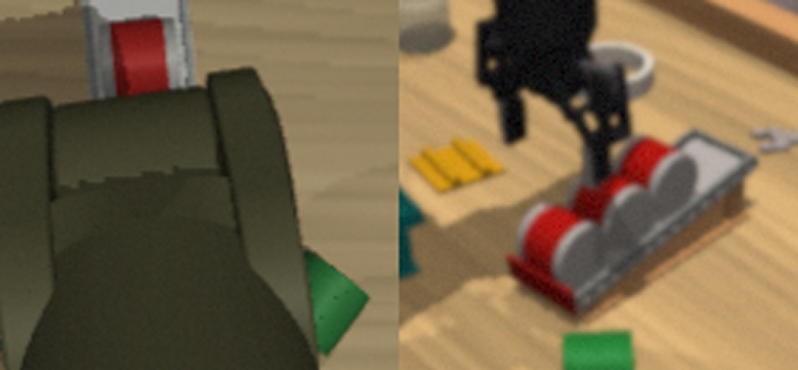

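The top view is blocked by the arm; the side view shows the fingers hanging above the front tin, jaws across the lane. I'll go down in stages.

Emit:
jog_arm(delta_pos=[[-2,-1,25],[-2,-1,45],[-2,-1,45]], spin=[-0.3,-0.3,-0.3])

```text
time: 2.03
tool_pos: [0.4716, 0.0276, 0.0748]
ee_rot: [-0.057, 0.998, 0.0, -0.001]
ft_force: [-0.4, 0.7, 0.9]
gripper_width: 0.997
```

```bash
python3 g.py .471 .025 .034 6.3; python3 - <<'E'
from h import *
cap('side','s2')
s=cv2.imread('pics/s2.png')[140:240,240:370]
cv2.imwrite('pics/c2.png',cv2.resize(s,None,fx=5,fy=5,interpolation=cv2.INTER_CUBIC))
E
```

```text
t 2.03 pos [0.4716 0.0276 0.0748] psi 6.57 zax [-1.5e-03  4.0e-04 -1.0e+00] F [-0.4  0.7  0.9] w 85.2
delta [ 0.8 -2.5 40.8] spin 0.3
```

View pics/c2.png

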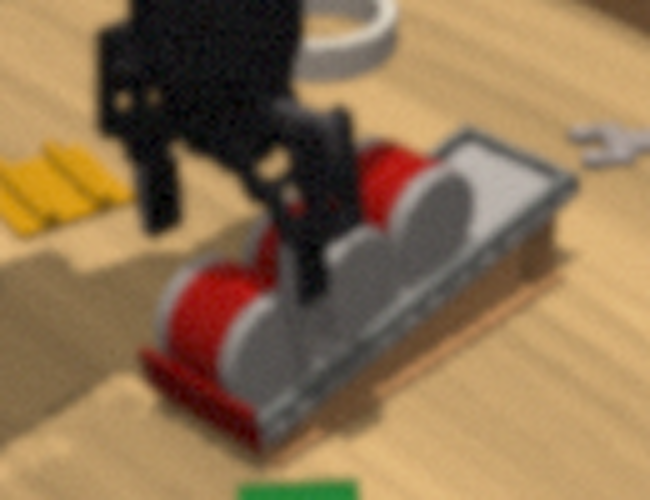

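The near finger sits alongside the front tin's end and outside it, so I'll descend and close.

Emit:
jog_arm(delta_pos=[[0.8,-2.5,12],[0.8,-2.5,26],[0.8,-2.5,40],[0.8,-2.5,40],[0.8,-2.5,40]], spin=[0.3,0.3,0.3,0.3,0.3])

```text
time: 2.5
tool_pos: [0.4725, 0.0242, 0.0369]
ee_rot: [-0.054, 0.999, 0.0, 0.001]
ft_force: [0.5, 0.3, 0.6]
gripper_width: 0.999
```

```bash
python3 g.py .471 .025 .034 6.3; python3 - <<'E'
from h import *
cap('side','s3')
s=cv2.imread('pics/s3.png')[140:240,240:370]
cv2.imwrite('pics/c3.png',cv2.resize(s,None,fx=5,fy=5,interpolation=cv2.INTER_CUBIC))
E
```

```text
t 2.5 pos [0.4725 0.0242 0.0369] psi 6.18 zax [ 1.e-03  2.e-04 -1.e+00] F [0.5 0.3 0.6] w 85.3
delta [1.4 1.  2.9] spin -0.1
```

View pics/c3.png

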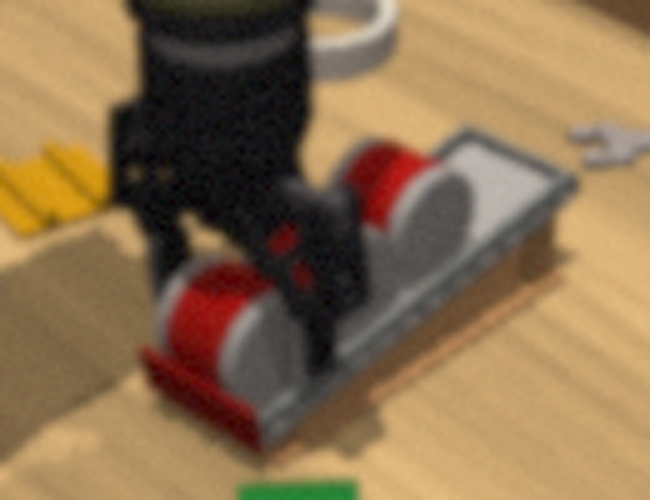

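```bash
python3 - <<'E'
from h import *
a=np.radians(6.2)
for y in(-.0425,-.05):
  for x in(-.011,.011):
    P=np.array([.4725+x*np.cos(a)-y*np.sin(a),.0242+x*np.sin(a)+y*np.cos(a),.05]);print(y,x,(proj('side',P)-[240,140])*5)
E
```

```text
-0.0425 -0.011 [286.58174526 382.7967375 ]
-0.0425 0.011 [320.64409348 361.19491509]
-0.05 -0.011 [298.37885068 389.58051657]
-0.05 0.011 [332.43077433 367.80200476]
```

Emit:
jog_arm(delta_pos=[[0,0,0],[0,0,0],[0,0,0],[0,0,0],[0,0,0]], spin=[0,0,0,0,0], grip=40)

```text
time: 2.97
tool_pos: [0.4727, 0.0238, 0.0366]
ee_rot: [-0.053, 0.999, 0.0, 0.001]
ft_force: [-1.4, 0.3, 9.8]
gripper_width: 0.6
```

Emit:
jog_arm(delta_pos=[[0,0,0],[0,0,0],[0,0,0]], spin=[0,0,0])

```text
time: 3.22
tool_pos: [0.4727, 0.0238, 0.0366]
ee_rot: [-0.053, 0.999, 0.0, 0.001]
ft_force: [-2.2, 0.1, 9.0]
gripper_width: 0.601
```

Emit:
jog_arm(delta_pos=[[0,0,-8],[0,0,-18],[0,0,-30],[0,0,-50],[0,0,-75]], spin=[0,0,0,0,0])

```text
time: 3.63
tool_pos: [0.4708, 0.0233, 0.1107]
ee_rot: [-0.053, 0.999, -0.0, -0.002]
ft_force: [1.2, 0.7, -2.4]
gripper_width: 0.602
```

Emit:
jog_arm(delta_pos=[[0,0,-30],[0,0,-30],[0,0,-30]], spin=[0,0,0])

```text
time: 3.88
tool_pos: [0.4728, 0.0234, 0.1422]
ee_rot: [-0.053, 0.999, -0.0, 0.002]
ft_force: [-0.3, 0.1, -2.4]
gripper_width: 0.602
```

```bash
python3 g.py .5166 .2569 .12 -7.9; python3 - <<'E'
from h import *
cap('side','s4')
s=cv2.imread('pics/s4.png')[80:240,200:400]
cv2.imwrite('pics/c4.png',cv2.resize(s,None,fx=3.7,fy=3.7,interpolation=cv2.INTER_CUBIC))
E
```

```text
t 3.88 pos [0.4728 0.0234 0.1422] psi 6.1 zax [ 3.5e-03  2.0e-04 -1.0e+00] F [-0.3  0.1 -2.4] w 51.4
delta [-68.3 227.5  22.4] spin 14.0
```

View pics/c4.png

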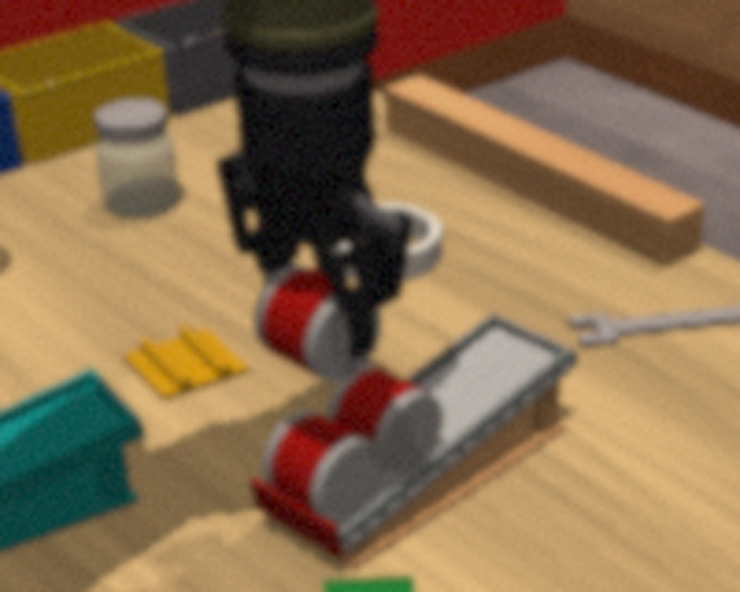

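Tin is held and the two others rolled to the stop. Moving to the yellow cradle.

Emit:
jog_arm(delta_pos=[[-68,227,0],[-68,227,0],[-68,227,0],[-68,227,0],[-68,227,0]], spin=[3,6,9,12,14])

```text
time: 4.35
tool_pos: [0.5093, 0.2297, 0.1389]
ee_rot: [0.07, 0.998, -0.001, -0.001]
ft_force: [1.3, -0.3, -3.1]
gripper_width: 0.6
```

```bash
python3 g.py .5166 .2569 .10 -7.9
```

```text
t 4.35 pos [0.5093 0.2297 0.1389] psi -8.06 zax [-0.0028 -0.0016 -1.    ] F [ 1.3 -0.3 -3.1] w 51.3
delta [-3.6 28.1 38.8] spin -0.2
```

Emit:
jog_arm(delta_pos=[[-4,28,10],[-4,28,39],[-4,28,65],[-4,28,65],[-4,28,65]], spin=[0,0,0,0,0])

```text
time: 4.77
tool_pos: [0.5162, 0.2544, 0.0733]
ee_rot: [0.069, 0.998, -0.002, -0.002]
ft_force: [-0.1, 0.7, -1.4]
gripper_width: 0.601
```

```bash
python3 g.py .5166 .2569 .0205 -7.9; python3 - <<'E'
from h import *
cap('side','s5');cap('top','t5')
s=cv2.imread('pics/s5.png')[110:210,200:310];t=cv2.imread('pics/t5.png')[170:270,150:260]
cv2.imwrite('pics/c5.png',cv2.resize(np.hstack([s,t]),None,fx=3.6,fy=3.6,interpolation=cv2.INTER_CUBIC))
E
```

```text
t 4.77 pos [0.5162 0.2544 0.0733] psi -7.89 zax [-0.0052 -0.0031 -1.    ] F [-0.1  0.7 -1.4] w 51.3
delta [-0.3  2.8 52.8] spin 0.0
```

View pics/c5.png

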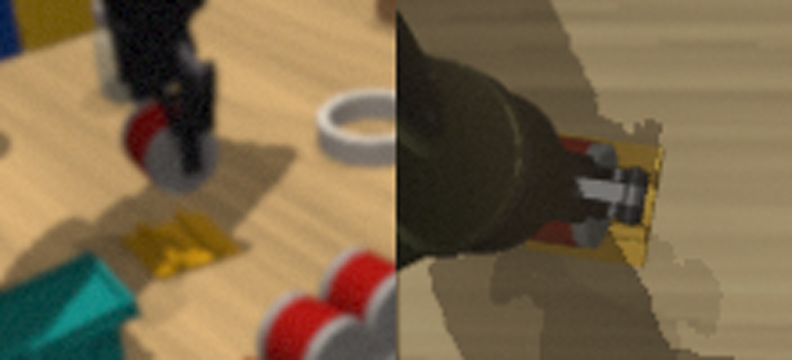

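The side and top views show the tin over the cradle, axis along the bars. Lowering.

Emit:
jog_arm(delta_pos=[[0,2,20],[0,2.5,38],[0,2.5,46],[0,2.5,49],[0,2.5,51]], spin=[0,0,0,0,0])

```text
time: 5.28
tool_pos: [0.5189, 0.2578, 0.0252]
ee_rot: [0.069, 0.998, 0.0, 0.0]
ft_force: [-0.0, 0.1, -2.4]
gripper_width: 0.608
```

Emit:
jog_arm(delta_pos=[[0,0,0],[0,0,0]], spin=[0,0])

```text
time: 5.45
tool_pos: [0.519, 0.2581, 0.0255]
ee_rot: [0.069, 0.998, 0.0, 0.001]
ft_force: [-0.1, 0.8, -1.7]
gripper_width: 0.602
```

```bash
python3 g.py .5166 .2569 .0205 -7.9
```

```text
t 5.45 pos [0.519  0.2581 0.0255] psi -7.9 zax [ 1.4e-03  7.0e-04 -1.0e+00] F [-0.1  0.8 -1.7] w 51.4
delta [ 2.2 -1.5  5. ] spin 0.0
```

Emit:
jog_arm(delta_pos=[[1,-1,1.5],[1,-1,3],[1,-1,4],[1,-1,4]], spin=[0,0,0,0])

```text
time: 5.78
tool_pos: [0.5172, 0.2571, 0.0204]
ee_rot: [0.069, 0.998, -0.0, -0.0]
ft_force: [-0.5, 0.9, -2.4]
gripper_width: 0.604
```

Emit:
jog_arm(delta_pos=[[0,0,0.5],[0,0,1],[0,0,1]], spin=[0,0,0])

```text
time: 6.03
tool_pos: [0.5173, 0.2572, 0.0196]
ee_rot: [0.069, 0.998, 0.0, 0.0]
ft_force: [0.2, -0.4, -1.3]
gripper_width: 0.598
```

Emit:
jog_arm(delta_pos=[[0,0,0.5],[0,0,1],[0,0,1]], spin=[0,0,0])

```text
time: 6.28
tool_pos: [0.5177, 0.2572, 0.0193]
ee_rot: [0.069, 0.998, 0.0, 0.001]
ft_force: [-0.1, -1.2, 6.3]
gripper_width: 0.604
```

Emit:
jog_arm(delta_pos=[[0,0,0.5],[0,0,1],[0,0,1]], spin=[0,0,0])

```text
time: 6.53
tool_pos: [0.518, 0.2572, 0.0191]
ee_rot: [0.069, 0.998, 0.0, 0.001]
ft_force: [-1.9, -1.8, 13.2]
gripper_width: 0.602
```

```bash
python3 g.py; python3 - <<'E'
from h import *
cap('side','s6')
s=cv2.imread('pics/s6.png')[130:210,210:300]
cv2.imwrite('pics/c6.png',cv2.resize(s,None,fx=7,fy=7,interpolation=cv2.INTER_CUBIC))
E
```

```text
t 6.53 pos [0.518  0.2572 0.0191] psi -7.89 zax [ 1.8e-03  7.0e-04 -1.0e+00] F [-1.9 -1.8 13.2] w 51.4
```

View pics/c6.png

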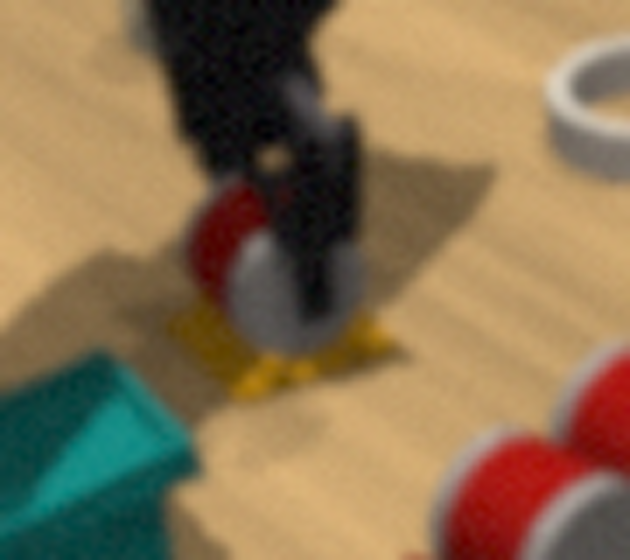

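Force rose at the expected seat height and the picture shows the tin on the bars. I'll back off a little and open.

Emit:
jog_arm(delta_pos=[[0,0,-1.5],[0,0,-1.5]], spin=[0,0])

```text
time: 6.75
tool_pos: [0.5175, 0.2572, 0.0194]
ee_rot: [0.069, 0.998, 0.0, 0.0]
ft_force: [1.7, -0.8, 5.0]
gripper_width: 0.603
```

Emit:
jog_arm(delta_pos=[[0,0,0],[0,0,0],[0,0,0],[0,0,0],[0,0,0]], spin=[0,0,0,0,0], grip=85)

```text
time: 7.17
tool_pos: [0.5172, 0.2571, 0.0188]
ee_rot: [0.069, 0.998, -0.0, -0.0]
ft_force: [0.2, 0.8, 0.0]
gripper_width: 0.991
```

Emit:
jog_arm(delta_pos=[[0,0,-15],[0,0,-45],[0,0,-85],[0,0,-120],[0,0,-130]], spin=[0,0,0,0,0])

```text
time: 7.58
tool_pos: [0.5194, 0.2582, 0.1543]
ee_rot: [0.069, 0.998, 0.002, 0.003]
ft_force: [0.9, 0.5, 0.3]
gripper_width: 0.994
```

```bash
python3 g.py .6026 -.309 .15 9.6; python3 - <<'E'
from h import *
cap('side','s7')
s=cv2.imread('pics/s7.png')[130:230,210:300]
cv2.imwrite('pics/c7.png',cv2.resize(s,None,fx=6,fy=6,interpolation=cv2.INTER_CUBIC))
E
```

```text
t 7.58 pos [0.5194 0.2582 0.1543] psi -7.89 zax [ 0.0067  0.0035 -1.    ] F [0.9 0.5 0.3] w 84.9
delta [-160.2 -550.4    2.9] spin -17.5
```

View pics/c7.png

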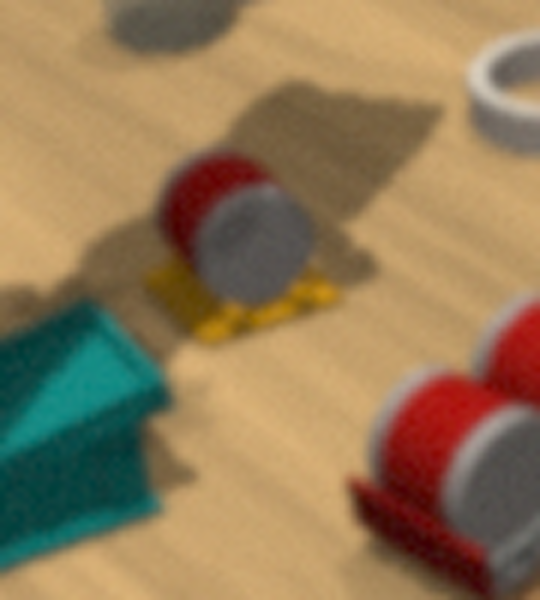

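The old tin rests in the yellow cradle. Now to the spare tin.

Emit:
jog_arm(delta_pos=[[-160,-550,-25],[-160,-550,-25],[-160,-550,-25],[-160,-550,-25],[-160,-550,-25]], spin=[0,0,0,0,0])

```text
time: 8.05
tool_pos: [0.5469, 0.0493, 0.1573]
ee_rot: [0.068, 0.998, -0.0, -0.001]
ft_force: [-0.1, -0.3, 0.1]
gripper_width: 0.994
```

```bash
python3 g.py .6026 -.309 .15 9.6
```

```text
t 8.05 pos [0.5469 0.0493 0.1573] psi -7.85 zax [-1.1e-03 -2.0e-04 -1.0e+00] F [-0.1 -0.3  0.1] w 84.8
delta [-104.2 -347.3    7.3] spin -17.4
```

Emit:
jog_arm(delta_pos=[[-104,-347,-5],[-104,-347,-5],[-104,-347,-5],[-104,-347,-5],[-104,-347,-5]], spin=[0,0,0,0,0])

```text
time: 8.47
tool_pos: [0.5788, -0.1567, 0.16]
ee_rot: [0.069, 0.998, 0.0, -0.001]
ft_force: [1.4, 0.2, -0.5]
gripper_width: 0.996
```

```bash
python3 g.py .6026 -.309 .15 9.6
```

```text
t 8.47 pos [ 0.5788 -0.1567  0.16  ] psi -7.88 zax [-1.2e-03  3.0e-04 -1.0e+00] F [ 1.4  0.2 -0.5] w 85.0
delta [ -44.5 -147.6    9.9] spin -17.5
```

Emit:
jog_arm(delta_pos=[[-44,-147,0],[-44,-147,0],[-44,-147,0],[-44,-147,10],[-44,-147,10]], spin=[-4,-8,-12,-16,-17.5])

```text
time: 8.88
tool_pos: [0.5998, -0.3152, 0.1475]
ee_rot: [-0.081, 0.997, -0.002, -0.002]
ft_force: [-1.4, -0.5, -0.6]
gripper_width: 0.996
```

```bash
python3 g.py .6026 -.309 .09 9.6
```

```text
t 8.88 pos [ 0.5998 -0.3152  0.1475] psi 9.31 zax [-0.0041 -0.0037 -1.    ] F [-1.4 -0.5 -0.6] w 85.1
delta [-4.   5.9 57.5] spin -0.3
```

Emit:
jog_arm(delta_pos=[[-3,4,20],[-3,4,50],[-3,4,72],[-3,4,72],[-3,4,72]], spin=[-0.3,-0.3,-0.3,-0.3,-0.3])

```text
time: 9.3
tool_pos: [0.6039, -0.301, 0.0772]
ee_rot: [-0.087, 0.996, 0.001, -0.002]
ft_force: [0.3, -0.6, 0.4]
gripper_width: 0.991
```

```bash
python3 g.py .6026 -.309 .0195 9.6; python3 - <<'E'
from h import *
cap('side','s8');cap('top','t8')
s=cv2.imread('pics/s8.png')[190:300,380:490];t=cv2.imread('pics/t8.png')[130:240,410:520]
cv2.imwrite('pics/c8.png',cv2.resize(np.hstack([s,t]),None,fx=3.6,fy=3.6,interpolation=cv2.INTER_CUBIC))
E
```

```text
t 9.3 pos [ 0.6039 -0.301   0.0772] psi 9.93 zax [-0.0037  0.0018 -1.    ] F [ 0.3 -0.6  0.4] w 84.6
delta [ 2.4 -7.8 57.6] spin 0.3
```

View pics/c8.png

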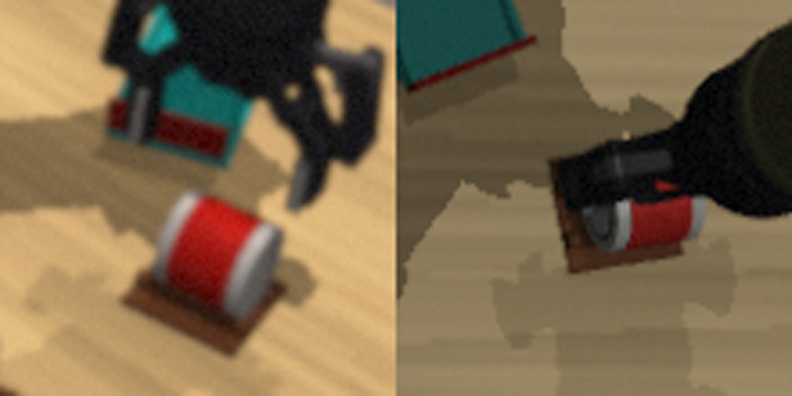

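The fingers are about 8 mm off toward +y after settling. I'll centre before descending.

Emit:
jog_arm(delta_pos=[[2,-7.5,5],[2,-7.5,10],[2,-7.5,10],[2,-7.5,10]], spin=[0.3,0.3,0.3,0.3])

```text
time: 9.73
tool_pos: [0.6041, -0.3099, 0.069]
ee_rot: [-0.084, 0.997, 0.0, -0.0]
ft_force: [0.4, 0.7, 0.3]
gripper_width: 0.995
```

```bash
python3 g.py .6026 -.309 .0195 9.6
```

```text
t 9.73 pos [ 0.6041 -0.3099  0.069 ] psi 9.59 zax [-2.e-04  0.e+00 -1.e+00] F [0.4 0.7 0.3] w 85.0
delta [ 1.3  1.1 49.5] spin -0.0
```

Emit:
jog_arm(delta_pos=[[1.3,1,14],[1.3,1,30],[1.3,1,44],[1.3,1,49],[1.3,1,49]], spin=[0,0,0,0,0])

```text
time: 10.15
tool_pos: [0.6022, -0.3083, 0.0188]
ee_rot: [-0.084, 0.996, 0.001, -0.001]
ft_force: [0.1, 0.7, 1.0]
gripper_width: 0.995
```

```bash
python3 g.py .6026 -.309 .0195 9.6; python3 - <<'E'
from h import *
cap('side','s9');cap('top','t9')
s=cv2.imread('pics/s9.png')[190:300,380:490];t=cv2.imread('pics/t9.png')[130:240,410:520]
cv2.imwrite('pics/c9.png',cv2.resize(np.hstack([s,t]),None,fx=3.6,fy=3.6,interpolation=cv2.INTER_CUBIC))
E
```

```text
t 10.15 pos [ 0.6022 -0.3083  0.0188] psi 9.63 zax [-0.0021  0.0011 -1.    ] F [0.1 0.7 1. ] w 85.0
delta [-0.3 -0.8 -0.7] spin 0.0
```

View pics/c9.png

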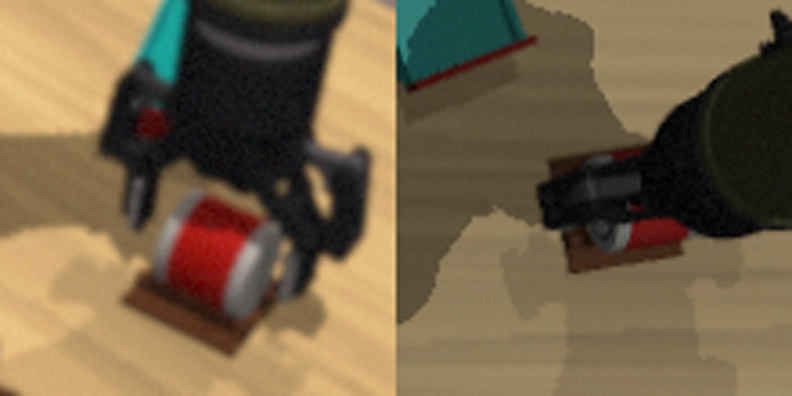

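Fingers straddle the tin, nearer its right end; shift 2.5 mm and close.

Emit:
jog_arm(delta_pos=[[0,-2.5,0],[0,-2.5,0]], spin=[0,0])

```text
time: 10.42
tool_pos: [0.6039, -0.3122, 0.0211]
ee_rot: [-0.084, 0.996, -0.001, 0.001]
ft_force: [-0.2, -0.2, 0.0]
gripper_width: 0.997
```

Emit:
jog_arm(delta_pos=[[0,0,0],[0,0,0],[0,0,0],[0,0,0],[0,0,0]], spin=[0,0,0,0,0], grip=40)

```text
time: 10.83
tool_pos: [0.6035, -0.3116, 0.0205]
ee_rot: [-0.084, 0.996, -0.0, 0.0]
ft_force: [-1.9, -0.4, 4.1]
gripper_width: 0.603
```

Emit:
jog_arm(delta_pos=[[0,0,0],[0,0,0],[0,0,0]], spin=[0,0,0])

```text
time: 11.08
tool_pos: [0.6036, -0.3116, 0.0205]
ee_rot: [-0.084, 0.996, -0.0, 0.0]
ft_force: [-0.4, -0.2, 5.0]
gripper_width: 0.599
```

```bash
python3 g.py .6026 -.309 .0195 9.6; python3 - <<'E'
from h import *
cap('side','s10');cap('top','t10')
s=cv2.imread('pics/s10.png')[190:300,380:490];t=cv2.imread('pics/t10.png')[130:240,410:520]
cv2.imwrite('pics/c10.png',cv2.resize(np.hstack([s,t]),None,fx=3.6,fy=3.6,interpolation=cv2.INTER_CUBIC))
E
```

```text
t 11.08 pos [ 0.6036 -0.3116  0.0205] psi 9.62 zax [ 7.e-04 -6.e-04 -1.e+00] F [-0.4 -0.2  5. ] w 51.2
delta [0.5 2.7 1. ] spin 0.0
```

View pics/c10.png

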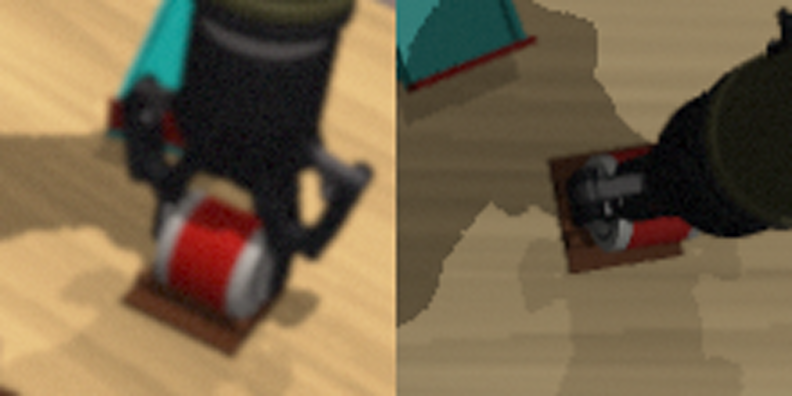

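Spare tin gripped at 51 mm. Lifting and moving to the lane's high end.

Emit:
jog_arm(delta_pos=[[0,0,-10],[0,0,-30],[0,0,-60],[0,0,-95],[0,0,-130]], spin=[0,0,0,0,0])

```text
time: 11.6
tool_pos: [0.6025, -0.3107, 0.1507]
ee_rot: [-0.084, 0.996, 0.001, -0.001]
ft_force: [0.9, -0.9, -1.7]
gripper_width: 0.602
```

```bash
python3 g.py .611 .041 .15 6.3
```

```text
t 11.6 pos [ 0.6025 -0.3107  0.1507] psi 9.64 zax [-0.0022  0.0013 -1.    ] F [ 0.9 -0.9 -1.7] w 51.4
delta [-67.3 345.3   1.1] spin 3.3
```

Emit:
jog_arm(delta_pos=[[-13,40,0],[-26,80,0],[-39,120,0],[-52,160,0],[-60,200,0]], spin=[1,2,3,3.3,3.3])

```text
time: 12.02
tool_pos: [0.6292, -0.1026, 0.15]
ee_rot: [-0.055, 0.998, 0.0, 0.0]
ft_force: [0.5, 0.1, -1.8]
gripper_width: 0.602
```

```bash
python3 g.py .611 .041 .14 6.3
```

```text
t 12.02 pos [ 0.6292 -0.1026  0.15  ] psi 6.3 zax [ 1.e-04  5.e-04 -1.e+00] F [ 0.5  0.1 -1.8] w 51.4
delta [  2.3 144.7  10.1] spin -0.0
```

Emit:
jog_arm(delta_pos=[[1,38,0],[2,75,0],[2,110,0],[2,135,0],[2,144,0]], spin=[0,0,0,0,0])

```text
time: 12.43
tool_pos: [0.6099, 0.0448, 0.15]
ee_rot: [-0.059, 0.998, 0.002, -0.001]
ft_force: [-0.3, 0.5, -1.8]
gripper_width: 0.598
```

Emit:
jog_arm(delta_pos=[[0,0,15],[0,0,40],[0,0,55],[0,0,55]], spin=[0,0,0,0])

```text
time: 12.77
tool_pos: [0.6087, 0.0376, 0.0917]
ee_rot: [-0.055, 0.998, -0.0, -0.003]
ft_force: [-1.5, -0.3, -1.3]
gripper_width: 0.602
```

```bash
python3 g.py .611 .041 .0585 6.3; python3 - <<'E'
from h import *
cap('side','s11');cap('top','t11')
s=cv2.imread('pics/s11.png')[120:240,250:370];t=cv2.imread('pics/t11.png')[130:250,250:370]
cv2.imwrite('pics/c11.png',cv2.resize(np.hstack([s,t]),None,fx=3.3,fy=3.3,interpolation=cv2.INTER_CUBIC))
E
```

```text
t 12.77 pos [0.6087 0.0376 0.0917] psi 6.32 zax [-6.4e-03 -9.0e-04 -1.0e+00] F [-1.5 -0.3 -1.3] w 51.4
delta [-2.9  3.1 33.2] spin 0.0
```

View pics/c11.png

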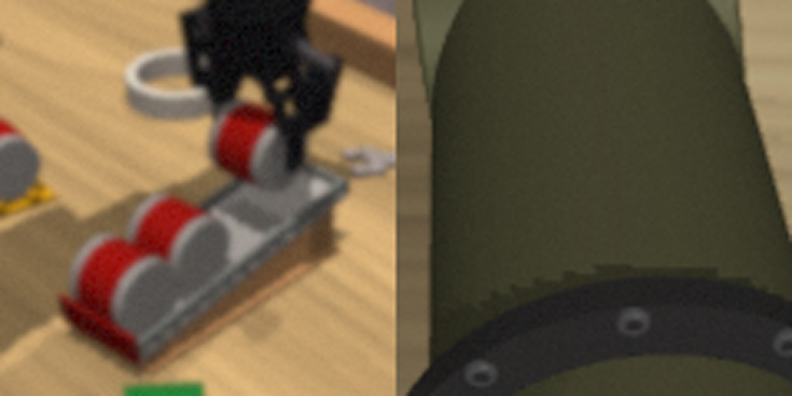

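Emit:
jog_arm(delta_pos=[[-1,3,8],[-1.5,3,16],[-1.5,3,22],[-1.5,3,26],[-1.5,3,28]], spin=[0,0,0,0,0])

```text
time: 13.28
tool_pos: [0.612, 0.0412, 0.0662]
ee_rot: [-0.055, 0.998, -0.0, -0.001]
ft_force: [-0.3, -0.7, -2.5]
gripper_width: 0.602
```

Emit:
jog_arm(delta_pos=[[0,0,0],[0,0,0],[0,0,0]], spin=[0,0,0])

```text
time: 13.53
tool_pos: [0.6126, 0.0412, 0.0672]
ee_rot: [-0.055, 0.998, -0.0, 0.0]
ft_force: [0.4, 0.8, -2.0]
gripper_width: 0.603
```

```bash
python3 g.py .611 .041 .0585 6.3; python3 - <<'E'
from h import *
cap('side','s12')
s=cv2.imread('pics/s12.png')[120:240,250:370]
cv2.imwrite('pics/c12.png',cv2.resize(s,None,fx=5,fy=5,interpolation=cv2.INTER_CUBIC))
E
```

```text
t 13.53 pos [0.6126 0.0412 0.0672] psi 6.31 zax [ 5.e-04 -0.e+00 -1.e+00] F [ 0.4  0.8 -2. ] w 51.5
delta [ 1.6 -0.   8.7] spin 0.0
```

View pics/c12.png

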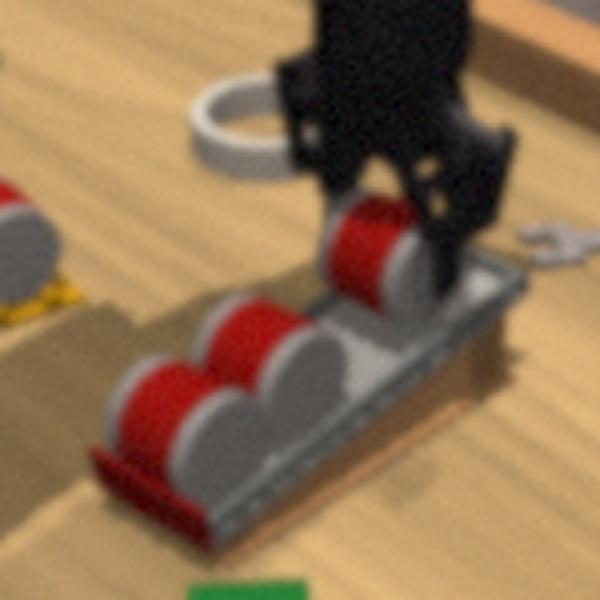

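The tin hangs centred between the strips, about 8 mm above the deck. Lowering until contact.

Emit:
jog_arm(delta_pos=[[1,0,3],[1.5,0,6],[1.5,0,7],[1.5,0,7]], spin=[0,0,0,0])

```text
time: 13.92
tool_pos: [0.6105, 0.0411, 0.0595]
ee_rot: [-0.055, 0.998, -0.0, -0.0]
ft_force: [-0.5, -0.6, -1.9]
gripper_width: 0.604
```

Emit:
jog_arm(delta_pos=[[0,0,0.5],[0,0,1],[0,0,1]], spin=[0,0,0])

```text
time: 14.17
tool_pos: [0.6109, 0.0411, 0.0589]
ee_rot: [-0.055, 0.998, -0.0, -0.0]
ft_force: [-0.2, -0.5, -2.7]
gripper_width: 0.601
```

Emit:
jog_arm(delta_pos=[[0,0,0.5],[0,0,1],[0,0,1]], spin=[0,0,0])

```text
time: 14.42
tool_pos: [0.6108, 0.0411, 0.0579]
ee_rot: [-0.055, 0.998, -0.0, -0.0]
ft_force: [-0.0, -0.3, -2.0]
gripper_width: 0.602
```

Emit:
jog_arm(delta_pos=[[0,0,0.5],[0,0,1],[0,0,1]], spin=[0,0,0])

```text
time: 14.67
tool_pos: [0.6109, 0.0411, 0.0578]
ee_rot: [-0.055, 0.998, -0.0, 0.0]
ft_force: [-2.0, -0.2, 4.7]
gripper_width: 0.6
```

Contact at TCP z 57.8 mm, as computed. Open and rise.

Emit:
jog_arm(delta_pos=[[0,0,0],[0,0,0],[0,0,0],[0,0,0],[0,0,0]], spin=[0,0,0,0,0], grip=85)

```text
time: 15.08
tool_pos: [0.6109, 0.0411, 0.0568]
ee_rot: [-0.055, 0.998, -0.0, -0.0]
ft_force: [0.3, 0.8, -0.5]
gripper_width: 0.992
```

Emit:
jog_arm(delta_pos=[[0,0,-10],[0,0,-35],[0,0,-70],[0,0,-100],[0,0,-120]], spin=[0,0,0,0,0])

```text
time: 15.5
tool_pos: [0.6119, 0.0412, 0.1809]
ee_rot: [-0.055, 0.998, 0.0, 0.002]
ft_force: [0.6, 1.0, -0.4]
gripper_width: 0.995
```

Emit:
jog_arm(delta_pos=[[-10,-40,0],[-20,-80,0],[-20,-120,0],[-20,-160,0],[-20,-190,0]], spin=[0,0,0,0,0])

```text
time: 15.92
tool_pos: [0.6514, -0.1501, 0.1778]
ee_rot: [-0.054, 0.999, -0.001, 0.0]
ft_force: [-0.1, -1.0, -0.2]
gripper_width: 0.995
```

```bash
python3 g.py; python3 - <<'E'
from h import *
cap('side','s13');cap('top','t13')
s=cv2.imread('pics/s13.png')[130:240,220:370];t=cv2.imread('pics/t13.png')[130:280,180:350]
cv2.imwrite('pics/c13.png',np.hstack([cv2.resize(s,(400,293)),cv2.copyMakeBorder(cv2.resize(t,(332,293)),0,0,0,0,0)]))
cv2.imwrite('pics/c13b.png',cv2.resize(s,None,fx=5,fy=5,interpolation=cv2.INTER_CUBIC))
E
```

```text
t 15.92 pos [ 0.6514 -0.1501  0.1778] psi 6.17 zax [ 4.0e-04 -2.2e-03 -1.0e+00] F [-0.1 -1.  -0.2] w 85.0
```

View pics/c13.png

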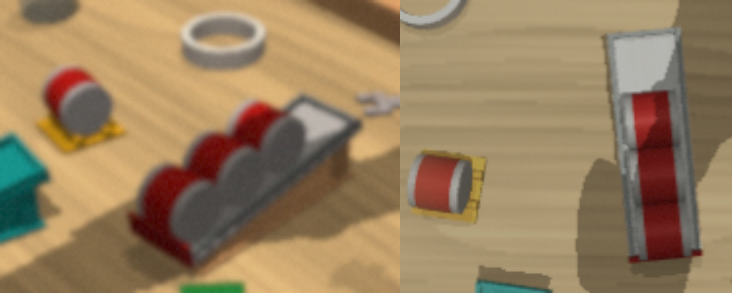

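View pics/c13b.png

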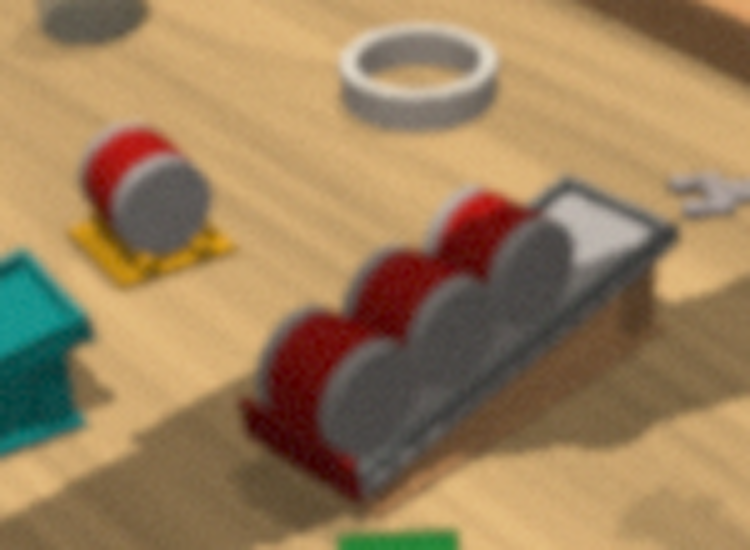

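Both views show the old tin seated in the yellow cradle and three tins closed up in the lane, the new one at the back. The arm is clear and settled, so I'm handing in.

Emit:
jog_arm(delta_pos=[[0,0,0],[0,0,0],[0,0,0],[0,0,0]], spin=[0,0,0,0])

```text
time: 16.35
tool_pos: [0.6519, -0.1436, 0.1773]
ee_rot: [-0.056, 0.998, 0.0, 0.0]
ft_force: [-0.8, 0.1, -1.0]
gripper_width: 0.996
```

```bash
python3 -c "
from workcell import order
print(order.close_job())"
```

```text
the job is handed in; nothing more can be done
None
```

I took the oldest red tin from the low front end of the lane and set it in the yellow cradle. The two remaining tins rolled down to the stop. I then lifted the spare red tin from its wooden cradle and set it on the lane's high end, where it rolled down behind them. Both tins were lowered until the wrist force showed contact before I opened the gripper. The job was handed in at about 16.4 s, against the 58 s limit.

**Last checks:** The final side and top pictures show the old tin lying on the cradle bars. Three tins are closed up in the lane with the newest at the back, and the arm was clear of everything. The highest wrist force I read was about 13 N.

**Disagreements:**
- **Spare tin:** it lay about 2 mm off its cradle's centre.
- **Gripper over the spare tin:** it settled about 8 mm off before I corrected it.
- **Yellow cradle:** one corner disagreed by 16 mm between the two views. I used the cradle centre and angle from the top view, and the other three corners agreed with it within about 3 mm.

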